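Build a tower of stack-nest bins at the silversmith's bench

TASK

Take the two empty bins, nested in each other on the sloped rack, and stack them one at a time on the bin that holds the punches, making a tower of three. Turn each bin half a turn against the one below it, finger lips at opposite ends, so that it rests level on the ledges instead of nesting. Leave the bin of punches where it stands, do not disturb the hammer, the jar and the wooden block, and let go of everything at the end.

Things in the scene. Friction and masses are not known exactly. Their poses are not given: they have to be found in the camera images.
- bin_top_mid (a point): centre of the upper of two alike, empty, grey stack-nest bins nested on the rack. 140 mm long (x), 62 wide (y), 80 high, about 0.2 kg. The top 35 mm is an upright collar with flat sides 62 mm apart, good to grip across; below it the body tapers to 119 x 41 mm at the foot. This point is 40 mm above the foot, 40 below the rim; x runs to the rear, away from the lip, z out of the mouth
- bin_top_lip (a point): the point 77 mm from that bin's centre towards its front (-x) end, 40 mm above the foot. Straight above it, 70 mm above the foot, a finger lip 40 mm wide, 4 mm thick sticks out 14 mm from the front of the collar. The lip tells front from rear
- bin_low_mid (a point): centre (40 mm above the foot) of the lower empty bin, alike in all; its foot stands on the sloped deck. A bin set in another the same way round nests: 35 mm above it, collar on rim, its body 45 mm deep in the other. Turned half a turn, its feet rest on the other's inner ledges, 66 mm above the other bin, with some 6 mm of play each way
- bin_low_lip (a point): the same point below the lip of the lower empty bin. Every bin has ledges inside, 66 mm above its foot: one in the middle of the front end, two in the corners of the rear end; below these places the foot is cut away
- bin_full_mid (a point): centre (40 mm above the bench) of the third bin, alike in shape, standing level on the bench, any way round, with two steel punches 48 mm tall upright in it; about 0.75 kg in all
- bin_full_lip (a point): the same point below the lip of the bin of punches
- rack_deck (a point): small fixed rack; its plywood deck, 200 x 180 mm, slopes up at 0.38 rad (22 degrees) along this frame's +x, away from the robot (z is vertical). This point is on the deck, 105 mm over the bench, where the bins' middle stands. The bins' lips point down the slope. An 18 mm stop holds the low end; rails 12 mm high run 39 mm either side
- rack_board (a point): middle of the front edge of a 12 mm plywood board 180 mm wide that overhangs the deck, 200 to 212 mm from it (square to the deck), from 85 mm up the slope from the deck point to 130; its posts stand 82 mm either side. Bins must be taken and drawn out square to the deck, the hand tilted 22 degrees, its upper end towards the robot
- vise: fixed green bench vise with a steel stake in its jaws, 156 mm high, jaws 80 mm wide; with base and screw it reaches from 95 mm before to 60 mm beyond this point (x) and 45 mm either side (y). It stands between the rack and the bin of punches; origin on the bench
- hammer: bystander: hammer 270 mm long lying on the bench at the other side; leave alone
- jar: bystander: amber glass jar with steel lid, 64 mm wide, 100 mm high, on the robot's side of the vise; origin at its foot; leave alone
- block: bystander: wooden block 90 x 70 x 45 mm at one side of the work; origin at its foot; leave alone
There are look-alikes about, which are no part of the job. What is shaped like the part that bears bin_top_mid but blue is not meant. What is shaped like the part that bears bin_low_mid but purple is not meant.

How it is judged:
On the way:
1. one empty bin rests, turned half a turn, on the ledges of the bin of punches (((z of bin_top_mid in the frame of bin_full_mid between 0.06 and 0.071 m and x of bin_top_mid in the frame of bin_full_mid between -0.012 and 0.012 m and y of bin_top_mid in the frame of bin_full_mid between -0.012 and 0.012 m and x of bin_top_lip in the frame of bin_full_mid above 0.06 m and angle between bin_top_mid's own z axis and vertical below 0.06 rad) or (z of bin_low_mid in the frame of bin_full_mid between 0.06 and 0.071 m and x of bin_low_mid in the frame of bin_full_mid between -0.012 and 0.012 m and y of bin_low_mid in the frame of bin_full_mid between -0.012 and 0.012 m and x of bin_low_lip in the frame of bin_full_mid above 0.06 m and angle between bin_low_mid's own z axis and vertical below 0.06 rad))), for 0.2 s.
At the end, for the whole second after the job is handed in: Tower of three on the bin of punches: each upper bin level (0.06 rad), lip opposite to that of the bin below, centre within 12 mm sideways of the one below and 60 to 71 mm above it (66 on the ledges, 35 nested); bin of punches upright, moved under 40 mm; all at rest (((z of bin_top_mid in the frame of bin_full_mid between 0.06 and 0.071 m and x of bin_top_mid in the frame of bin_full_mid between -0.012 and 0.012 m and y of bin_top_mid in the frame of bin_full_mid between -0.012 and 0.012 m and x of bin_top_lip in the frame of bin_full_mid above 0.06 m and angle between each of bin_top_mid, bin_low_mid's own z axis and vertical below 0.06 rad and z of bin_low_mid in the frame of bin_top_mid between 0.06 and 0.071 m and x of bin_low_mid in the frame of bin_top_mid between -0.012 and 0.012 m and y of bin_low_mid in the frame of bin_top_mid between -0.012 and 0.012 m and x of bin_low_lip in the frame of bin_top_mid above 0.06 m) or (z of bin_low_mid in the frame of bin_full_mid between 0.06 and 0.071 m and x of bin_low_mid in the frame of bin_full_mid between -0.012 and 0.012 m and y of bin_low_mid in the frame of bin_full_mid between -0.012 and 0.012 m and x of bin_low_lip in the frame of bin_full_mid above 0.06 m and angle between each of bin_low_mid, bin_top_mid's own z axis and vertical below 0.06 rad and z of bin_top_mid in the frame of bin_low_mid between 0.06 and 0.071 m and x of bin_top_mid in the frame of bin_low_mid between -0.012 and 0.012 m and y of bin_top_mid in the frame of bin_low_mid between -0.012 and 0.012 m and x of bin_top_lip in the frame of bin_low_mid above 0.06 m)) and distance of bin_full_mid from where it was at the start of the episode below 0.04 m and angle between bin_full_mid's own z axis and vertical below 0.06 rad and linear speed of each of bin_top, bin_low, bin_full below 0.02 m/s); the robot touches nothing.
It fails at once if the hammer is pushed more than 25 mm (distance of hammer from where it was at the start of the episode above 0.025 m).
It fails at once if the jar is pushed more than 25 mm (distance of jar from where it was at the start of the episode above 0.025 m).
It fails at once if the block is pushed more than 25 mm (distance of block from where it was at the start of the episode above 0.025 m).
It also fails if it takes over 72 s, if anything falls off the work surface, if the arm or the gripper's body presses on something with over 40 N, if the wrist force passes 120 N, or if a joint passes its speed limit or range.

ROBOT

A 6-joint arm with a two-finger parallel gripper is mounted at the origin on the work surface. World frame = base frame: x ahead of the robot, y to its left, z up, the work surface at z = 0. Lengths are in m, angles in rad, forces in N, time in s.
With the tool pointing down it reaches from about 0.375 to 0.9 m from the base axis. Payload 3.1 kg.
Tool frame: the origin (TCP) lies between the finger pads; the fingertips stand 22 mm ahead of it and the grasp point (between the pads) lies 3 mm ahead of it; z points along the fingers, y is the line along which they close (so a half turn about z gives the same grasp; the last joint's range is limited). The gripper opens to 87 mm and grips with 3 to 60 N. Pads are 19 mm wide; open, the fingers measure 117 mm over their backs; the gripper's body (75 mm by 190 mm) begins 51 mm behind the grasp point.
Start: joints at [-1.47, 0.527, 1.433, -0, 1.181, -0.178], TCP at [0.172, -0.601, 0.245] pointing down, gripper open.
Joint ranges: [-3.08, 3.08], [-0.75, 2.2], [0.22, 2.44], [-1.43, 4.57], [0, 2.65], [-2.85, 2.85]. Speed limits (rad/s): [2.79, 2.79, 3.14, 3.14, 3.14, 3.14].

INTERFACE

Orientations are given as a unit quaternion [x, y, z, w].
In Python, from rig import get_obs, camera, get_calibration, hand_in, cut_out gives the robot as it stands.
- The arm moves only by the shell command python3 -m inch 'ROWS' [OPENING] [FORCE]. ROWS is JSON, one flat list of numbers, 6 for each row, row after row: the shift along the tool's x, y, z scaled (see below), then the turn, a rotation vector about the tool's x, y, z scaled (see below). A call has 1 to 20 rows; each row is the pose to reach, as a shift and turn from the pose commanded when the call began, along the tool's axes at that moment; what a row does not reach only later rows make up. The controller multiplies each number of a shift by 0.08 m and each number of a turn by 90 degrees. A row lasts 1/12 s, in which the tool goes at most 41.7 mm and 7.16 degrees, less where a joint would pass 70% of its speed; a pose out of reach is approached as far as the arm can. A call with a number of a shift or a turn outside -1 to 1 is refused whole. A call with a gripper value outside its range is refused whole. OPENING is the finger opening in mm, from 0 to 87, set as the call begins (- or left out, the last holds). The fingers move at their own pace and stop on an object; FORCE is the grip in N (left out, the last holds). Time passes only in rows, so rows that repeat a pose let the fingers close. It gives the time, the measured TCP pose, the force, the opening and the grip force at its end, in the units of the state.
- get_obs(): the state, without advancing time (a new reading comes with each control period).
- camera(name): name is "side" or "top" or "wrist"; returns the picture (400x640x3 uint8, red, green, blue); there is no depth.
- get_calibration(name): a dict with "vertical_fov" (degrees; the focal length in pixels is half the picture's height over the tangent of half this angle, whatever the lens; pixels are square), "cx", "cy" (the principal point, pixels), "T" (4x4, takes a point from camera to world coordinates). Camera axes: x right, y down, z forward; pixel columns grow to the right and rows downward; lengths in m; the calibration is good to about 2 mm. A picture is of the moment at which its call begins: read the wrist's pose just before it. get_calibration takes no time and is no camera call; for the wrist camera it gives the pose at the moment of the call.
- hand_in(): hands the job in; it is judged then, once.
Trained networks look in the newest picture that a camera, given by its name, has taken for a name from the list of things; names that differ only in an ending like _2 or _b are one class to them, and where a whole thing is asked for, a point or a joint stands for the part that bears it (a point fixed in the world has none). Each returns a list of dicts, best first, with "conf" (0 to 1); they miss things now and then, are a little off and sometimes report something else, mostly with a low value. They report only what shows in the picture. A call takes as long as a camera call. They do not tell look-alikes from the thing itself.
- cut_out(camera, thing): "region" (400x640 bool, what is visible of it) and "bbox" ([left, top, right, bottom] in pixels, round what is visible of it).
The state is a dict: "time": time; "q": joint angles; "joint_velocities": joint speeds; "joint_torque": joint torques, N m; "position": TCP position; "tool_rot": TCP orientation; "ft_force": force on the tool from outside, world axes, zero at the start; "moment": the same for the moment, N m; "grip_width": finger opening in m; "grip_force": force on a finger pad.
Only numpy, scipy, OpenCV 4.12 (cv2) and the standard library are available. Lean on these libraries where they do the work, as an engineer would, in place of code of your own. Each camera call takes 0.05 s, during which the arm holds its last target. There are 200 camera calls.

## Working session

There is one attempt and no reset: what is moved stays moved. The work goes in short steps, Python scripts to look and compute and a shell command to move; the robot and the scene stay as the last step left them, time stands still between calls to the robot, and variables do not carry over. Pictures are saved under pics/ and viewed, at most 10 in all, crops included, and the job is handed in when it is done.

```bash
mkdir -p pics; ls; cat > h.py <<'E'
import numpy as np, cv2
from rig import *
def K(n):
    c=get_calibration(n); f=200/np.tan(np.radians(c["vertical_fov"])/2); return f,c["cx"],c["cy"],np.array(c["T"])
def ray(n,u,v):
    f,cx,cy,T=K(n); d=T[:3,:3]@np.array([(u-cx)/f,(v-cy)/f,1]); return T[:3,3],d
def atz(n,u,v,z):
    o,d=ray(n,u,v); return o+d*(z-o[2])/d[2]
def proj(n,P):
    f,cx,cy,T=K(n); p=(np.atleast_2d(P)-T[:3,3])@T[:3,:3]; return np.c_[p[:,0]/p[:,2]*f+cx,p[:,1]/p[:,2]*f+cy]
E
python3 - <<'E'
from h import *
print(get_obs())
ims=[]
for n in ["side","top"]:
    im=camera(n); cv2.imwrite(f"pics/{n}0.png",im[:,:,::-1])
    print(n,K(n))
    for t in ["bin_top_mid","bin_low_mid","bin_full_mid","rack_deck","vise","jar","block","hammer"]:
        try:
            for r in cut_out(n,t)[:4]:
                m=r["region"]; print(t,round(r["conf"],2),np.round(r["bbox"]),im[m].mean(0).round() if m.any() else 0)
        except Exception as e: print(t,e)
E
```

```text
pics
{'time': 0.0, 'q': array([-1.47049151e+00,  5.28425521e-01,  1.43391291e+00, -5.39454887e-06,
        1.18135895e+00, -1.78520400e-01]), 'joint_velocities': array([ 0.00176537,  0.00134305, -0.00101091,  0.00085444,  0.00159183,
        0.00014635]), 'joint_torque': array([-8.53185520e-04, -4.40046108e+01, -1.76593530e+01,  6.31885557e-02,
        5.84216556e-02, -1.70309236e-04]), 'position': array([ 0.17196191, -0.6001694 ,  0.24359316]), 'tool_rot': array([ 9.90297101e-01,  1.38962386e-01,  3.86527561e-05, -1.05165529e-03]), 'ft_force': array([ 0.30921635,  0.05396545, -0.19301095]), 'moment': array([-0.01394032, -0.03949226, -0.01339941]), 'grip_force': 0.0, 'grip_width': 0.08699869492574033}
side (np.float64(444.0106402859921), 320.4215442338526, 197.91633395476583, array([[-0.92744236, -0.24331715,  0.2839849 ,  0.05101526],
       [-0.37395433,  0.60944242, -0.69909806,  1.07995766],
       [-0.0029699 , -0.75457054, -0.65621222,  1.3193018 ],
       [ 0.        ,  0.        ,  0.        ,  1.        ]]))
bin_top_mid 0.91 [373. 184. 386. 213.] [ 65. 104. 210.]
bin_top_mid
[... 788 characters left out ...]
        ,  0.        ,  0.        ,  1.        ]]))
bin_top_mid 0.8 [386. 243. 414. 256.] [ 47.  88. 179.]
bin_top_mid 0.64 [321. 230. 354. 263.] [ 70. 116. 218.]
bin_top_mid 0.59 [341. 169. 358. 212.] [140. 150. 149.]
bin_low_mid 0.64 [433. 222. 466. 262.] [130.  67. 160.]
bin_low_mid 0.21 [221. 169. 245. 209.] [115. 121. 118.]
bin_full_mid 0.65 [221. 168. 242. 209.] [116. 121. 118.]
bin_full_mid 0.6 [284. 234. 304. 255.] [173. 162. 147.]
rack_deck 0.69 [166. 190. 191. 254.] [194. 169. 134.]
rack_deck 0.6 [325. 152. 377. 211.] [241. 220. 165.]
vise 0.65 [281. 162. 308. 201.] [109. 123. 110.]
block 0.94 [392. 192. 415. 221.] [223. 184. 128.]
hammer 0.84 [168. 189. 194. 256.] [192. 165. 128.]
```

```bash
python3 - <<'E'
from h import *
s=cv2.imread("pics/side0.png")[110:370,200:400]; t=cv2.imread("pics/top0.png")[130:280,150:480]
cv2.imwrite("pics/a.png",cv2.resize(s,None,fx=2.3,fy=2.3,interpolation=2)); cv2.imwrite("pics/b.png",cv2.resize(t,None,fx=2.4,fy=2.4,interpolation=2))
E
```

```text
(no output)
```

View pics/a.png

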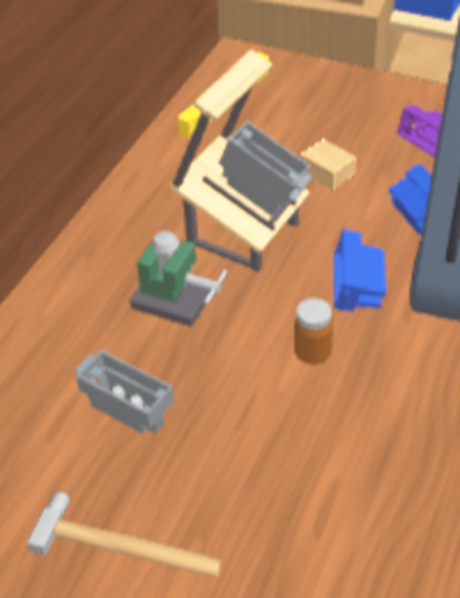

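View pics/b.png

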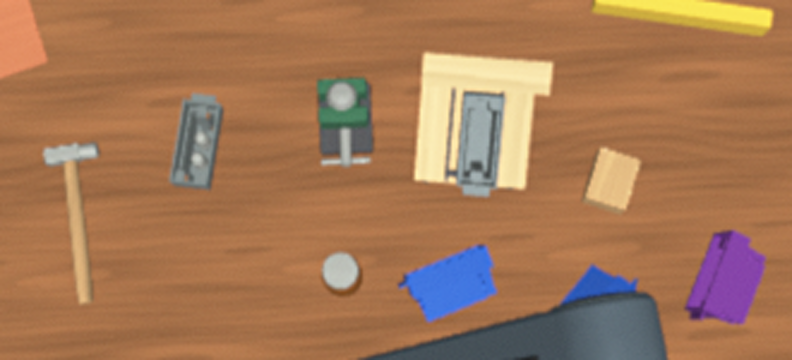

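The full bin (side px ~(254,280)) has its lip away from the robot (top px ~(235,171)). The rack bins (top px ~(350,190)) have their lips towards the robot. The vise with its stake and the jar are in between. Next I fit silhouettes in both views.

```bash
cat >> h.py <<'E'
from scipy.spatial.transform import Rotation as R
from scipy.optimize import minimize
def box(x0,x1,y0,y1,z0,z1): return np.array([[x,y,z] for x in(x0,x1) for y in(y0,y1) for z in(z0,z1)])
# bin frame: origin mid
BIN=[np.r_[box(-.07,.07,-.031,.031,.005,.04),box(-.0595,.0595,-.0205,.0205,-.04,-.04)], box(-.084,-.07,-.02,.02,.028,.032)]
def sil(n,parts,T,S=4):
    m=np.zeros((400*S,640*S),np.uint8)
    for p in parts:
        q=proj(n,p@T[:3,:3].T+T[:3,3])*S
        cv2.fillConvexPoly(m,cv2.convexHull(np.round(q+S/2-.5).astype(np.int32)),1)
    return cv2.resize(m.astype(np.float32),(640,400),interpolation=cv2.INTER_AREA)
def level(x,y,z,yaw):
    T=np.eye(4);T[:3,:3]=R.from_euler('z',yaw).as_matrix();T[:3,3]=x,y,z;return T
def rackT(x,y,yaw):
    T=np.eye(4);T[:3,:3]=R.from_euler('ZY',[yaw,-.38]).as_matrix();T[:3,3]=x,y,.105;return T
def off(T,v):
    A=T.copy();A[:3,3]+=T[:3,:3]@np.array(v);return A
def fit(f,x0,sc):
    best=minimize(lambda p:f(np.array(x0)+p*sc),np.zeros(len(x0)),method='Nelder-Mead',options=dict(initial_simplex=np.r_[np.zeros((1,len(x0))),np.eye(len(x0))],xatol=.01,fatol=1e-4))
    return np.array(x0)+best.x*sc,best.fun
E
python3 - <<'E'
from h import *
M={}
for n in ["side","top"]:
    camera(n)
    for t,lo,hi in [("bin_full_mid",(215,160),(280,300)),("bin_top_mid",(290,160),(360,215)),("bin_low_mid",(290,160),(360,215))]:
        im=camera(n).astype(int)
        for r in cut_out(n,t):
            m=r["region"]; c=(np.array(r["bbox"][:2])+r["bbox"][2:])/2; col=im[m].mean(0)
            if lo[0]<c[0]<hi[0] and lo[1]<c[1]<hi[1] and np.ptp(col)<30:
                M[n,t]=m; print(n,t,r["bbox"],m.sum()); break
np.save("pics/M.npy",M)
def iou(a,b): return 1-np.minimum(a,b).sum()/np.maximum(a,b).sum()
c=atz("top",231,188,.05); print(c)
def f(p): return sum(iou(sil(n,BIN,level(p[0],p[1],.04,p[2])),M[n,"bin_full_mid"].astype(float)) for n in("side","top"))
for y0 in (np.pi-.15,np.pi+.15): print("full",fit(f,[c[0],c[1],y0],[.01,.01,.1]))
def rb(p,n):
    T=rackT(*p); a=np.maximum(sil(n,BIN,off(T,[0,0,.04])),sil(n,BIN,off(T,[0,0,.075])))
    if n=="top": a=a*(1-sil(n,[box(.085,.13,-.09,.09,.2,.212)],T))
    return a
def g(p): return sum(iou(rb(p,n),(M[n,"bin_top_mid"]|M.get((n,"bin_low_mid"),M[n,"bin_top_mid"])).astype(float)) for n in("side","top"))
c=atz("top",350,190,.18); print(c)
for y0 in (-.1,.1): print("rack",fit(g,[c[0],c[1],y0],[.01,.01,.1]))
o,d=ray("top",294,180)
for n,u,v,z in [("top",292,176,.156),("side",271,215,.156),("top",291.5,243,.1),("side",336.5,246,.1),("side",344,180,.045),("top",404,205,.045),("side",221,336,.02)]: print(u,v,atz(n,u,v,z).round(3))
E
```

```text
side bin_full_mid [235.8, 265.7, 274.5, 299.0] 1008
side bin_top_mid [301.2, 165.9, 331.9, 193.3] 600
side bin_low_mid [294.1, 174.7, 329.5, 201.4] 337
top bin_full_mid [221.1, 170.8, 244.1, 207.9] 557
top bin_top_mid [342.3, 169.1, 361.4, 211.5] 743
[0.66399154 0.24218645 0.05      ]
full (array([0.6528367 , 0.23659189, 2.96056034]), np.float64(0.26713664047110297))
full (array([0.65282276, 0.23663173, 2.96059227]), np.float64(0.2670712613192101))
[ 0.59879794 -0.22133492  0.18      ]
rack (array([ 0.63407124, -0.22513058, -0.13704002]), np.float64(0.16554074001465147))
rack (array([ 0.63448035, -0.22480565, -0.12187661]), np.float64(0.168224883985997))
292 176 [ 0.67  -0.008  0.156]
271 215 [0.693 0.003 0.156]
291.5 243 [0.424 0.006 0.1  ]
336.5 246 [0.421 0.012 0.1  ]
344 180 [ 0.549 -0.434  0.045]
404 205 [ 0.561 -0.444  0.045]
221 336 [0.658 0.458 0.02 ]
```

```bash
cat >> h.py <<'E'
def toolR(B,flip=False):  # tool frame over bin/rack frame B: x=B x, z=-B z
    D=np.diag([1.,-1,-1]); 
    if flip: D=np.diag([-1.,1,-1])
    return B[:3,:3]@D
def plan(wps,start=None):
    "wps: list of (pos,Rmat); prints scaled deltas, each from previous waypoint frame"
    if start is None:
        o=get_obs(); start=(o["position"],R.from_quat(o["tool_rot"]).as_matrix())
    p,Q=start
    for tp,tQ in wps:
        d=Q.T@(np.array(tp)-p)/.08; w=R.from_matrix(Q.T@tQ).as_rotvec()/(np.pi/2)
        print("shift",d.round(3),"turn",w.round(4),"|max",abs(d).max().round(2)); p,Q=np.array(tp),tQ
RACK=rackT(.634,-.225,-.13)
def rk(B,v): return B[:3,3]+B[:3,:3]@np.array(v)
E
python3 - <<'E'
from h import *
o=get_obs();Q=R.from_quat(o["tool_rot"]).as_matrix();T=K("wrist")[3]
print("cam in tool",(Q.T@(T[:3,3]-o["position"])).round(3),(Q.T@T[:3,:3]).round(2).tolist(),K("wrist")[:3])
tq=toolR(RACK); t=rk(RACK,[-.04,0,.25]); print(t)
plan([([.36,-.45,.30],Q),(t,Q),(t,tq)])
E
```

```text
cam in tool [ 0.067  0.    -0.14 ] [[-0.0, -0.97, -0.25], [1.0, -0.0, 0.0], [-0.0, -0.25, 0.97]] (np.float64(323.68536944229726), 317.7443396028919, 198.01671891456783)
[ 0.50521921 -0.20816354  0.32232934]
shift [ 2.778 -1.166 -0.693] turn [0. 0. 0.] |max 2.78
shift [ 2.577 -2.407 -0.279] turn [0. 0. 0.] |max 2.58
shift [0. 0. 0.] turn [-0.0494  0.2385  0.2571] |max 0.0
```

```bash
cat >> h.py <<'E'
def seg(tp,tQ,n,p=None,Q=None,yaw=None):
    "n equal segments; yaw: total turn about -tool z if tool vertical"
    o=get_obs()
    if p is None: p=o["position"]
    if Q is None: Q=R.from_quat(o["tool_rot"]).as_matrix()
    w=R.from_matrix(Q.T@tQ).as_rotvec()
    wps=[(p+(np.array(tp)-p)*k/n,Q@R.from_rotvec(w*k/n).as_matrix()) for k in range(1,n+1)]
    plan(wps,(p,Q))
E
python3 - <<'E'
from h import *
tq=toolR(RACK,True); t=rk(RACK,[-.04,0,.25])
V=toolR(level(0,0,0,-.13),True)
seg(t,V,8)
plan([(t,tq)],(t,V))
E
```

```text
shift [ 0.669 -0.447 -0.122] turn [-0.      0.     -0.2175] |max 0.67
shift [ 0.78  -0.197 -0.122] turn [-0.      0.     -0.2175] |max 0.78
shift [ 0.801  0.076 -0.122] turn [-0.      0.     -0.2175] |max 0.8
shift [ 0.729  0.34  -0.122] turn [-0.      0.     -0.2175] |max 0.73
shift [ 0.573  0.565 -0.122] turn [-0.      0.     -0.2175] |max 0.57
shift [ 0.351  0.724 -0.122] turn [-0.      0.     -0.2175] |max 0.72
shift [ 0.088  0.8   -0.122] turn [-0.      0.     -0.2175] |max 0.8
shift [-0.185  0.783 -0.122] turn [-0.      0.     -0.2175] |max 0.78
shift [0. 0. 0.] turn [ 0.     -0.2419 -0.    ] |max 0.0
```

```bash
i="python3 -m inch"
$i '[0.22,-0.15,-0.04,0,0,-0.07, 0.45,-0.3,-0.08,0,0,-0.145, 0.669,-0.447,-0.122,0,0,-0.2175]' 87
$i '[0.26,-0.07,-0.04,0,0,-0.07, 0.52,-0.13,-0.08,0,0,-0.145, 0.78,-0.197,-0.122,0,0,-0.2175]'
$i '[0.27,0.025,-0.04,0,0,-0.07, 0.53,0.05,-0.08,0,0,-0.145, 0.801,0.076,-0.122,0,0,-0.2175]'
$i '[0.24,0.11,-0.04,0,0,-0.07, 0.49,0.23,-0.08,0,0,-0.145, 0.729,0.34,-0.122,0,0,-0.2175]'
$i '[0.19,0.19,-0.04,0,0,-0.07, 0.38,0.38,-0.08,0,0,-0.145, 0.573,0.565,-0.122,0,0,-0.2175]'
$i '[0.12,0.24,-0.04,0,0,-0.07, 0.23,0.48,-0.08,0,0,-0.145, 0.351,0.724,-0.122,0,0,-0.2175]'
$i '[0.03,0.27,-0.04,0,0,-0.07, 0.06,0.53,-0.08,0,0,-0.145, 0.088,0.8,-0.122,0,0,-0.2175]'
$i '[-0.06,0.26,-0.04,0,0,-0.07, -0.12,0.52,-0.08,0,0,-0.145, -0.185,0.783,-0.122,0,0,-0.2175]'
$i '[0,0,0,0,-0.08,0, 0,0,0,0,-0.16,0, 0,0,0,0,-0.2419,0, 0,0,0,0,-0.2419,0, 0,0,0,0,-0.2419,0]'
python3 - <<'E'
from h import *
o=get_obs(); print(o["q"],o["position"])
seg(rk(RACK,[-.04,0,.25]),toolR(RACK,True),1)
im=camera("wrist"); cv2.imwrite("pics/w1.png",im[:,:,::-1])
d=im.copy()[:,:,::-1].copy()
for T in (off(RACK,[0,0,.04]),off(RACK,[0,0,.075])):
    for p in BIN:
        q=cv2.convexHull(proj("wrist",p@T[:3,:3].T+T[:3,3]).astype(np.int32)); cv2.polylines(d,[q],True,(0,0,255),1)
cv2.imwrite("pics/w1o.png",d)
for t in ("bin_top_mid","bin_low_mid"):
    for r in cut_out("wrist",t): print(t,r["conf"],r["bbox"],im[r["region"]].mean(0))
E
```

```text
time: 1.85
position: [0.2138, -0.5512, 0.2542]
tool_rot: [0.952, 0.308, 0.0, -0.0]
ft_force: [1.1, -0.3, -0.4]
grip_width: 0.0869
grip_force: 0.0
time: 2.1
position: [0.2558, -0.5019, 0.2643]
tool_rot: [0.885, 0.465, 0.0, 0.0]
ft_force: [1.1, 0.1, -0.2]
grip_width: 0.0873
grip_force: 0.0
time: 2.35
position: [0.2974, -0.4528, 0.2741]
tool_rot: [0.793, 0.609, -0.0, 0.0]
ft_force: [0.0, -0.4, 0.6]
grip_width: 0.0872
grip_force: 0.0
time: 2.6
position: [0.3392, -0.4035, 0.2839]
tool_rot: [0.678, 0.735, 0.0, 0.0]
ft_force: [0.0, -0.6, 0.3]
grip_width: 0.0869
grip_force: 0.0
time: 2.85
position: [0.3808, -0.3545, 0.2936]
tool_rot: [0.543, 0.839, -0.0, 0.0]
ft_force: [0.2, -0.2, -0.7]
grip_width: 0.0871
grip_force: 0.0
time: 3.1
position: [0.4224, -0.3055, 0.3034]
tool_rot: [0.393, 0.92, -0.0, 0.0]
ft_force: [-0.0, 0.1, 0.2]
grip_width: 0.0866
grip_force: 0.0
time: 3.35
position: [0.4639, -0.2563, 0.3131]
tool_rot: [0.231, 0.973, -0.0, 0.0]
ft_force: [0.3, -0.6, -0.2]
grip_width: 0.0871
grip_force: 0.0
time: 3.6
position: [0.5055, -0.2071, 0.3229]
tool_rot: [0.062, 0.998, -0.0, 0.0]
ft_force: [0.0, -0.8, 0.4]
grip_width: 0.0871
grip_force: 0.0
time: 4.02
position: [0.5036, -0.2075, 0.3223]
tool_rot: [0.064, 0.98, -0.012, 0.187]
ft_force: [0.7, -0.4, -0.4]
grip_width: 0.087
grip_force: 0.0
[-0.70414677  0.20495804  1.78610996  0.27042114  0.84870953 -2.29219092] [ 0.50356046 -0.20753008  0.32231382]
shift [-0.02  -0.005  0.008] turn [ 0.0005 -0.0021 -0.0009] |max 0.02
bin_top_mid 0.94 [278.3, 150.4, 352.8, 308.2] [139.62728135 152.08378763 156.07252904]
bin_top_mid 0.76 [277.1, 0.0, 389.6, 52.5] [ 52.29797688 123.44595376 239.22716763]
bin_top_mid 0.58 [35.5, 5.0, 141.5, 34.3] [ 35.16305372  92.82375118 204.93261074]
bin_low_mid 0.83 [289.8, 145.0, 345.7, 161.5] [148.95327103 163.13084112 168.58878505]
```

View pics/w1o.png

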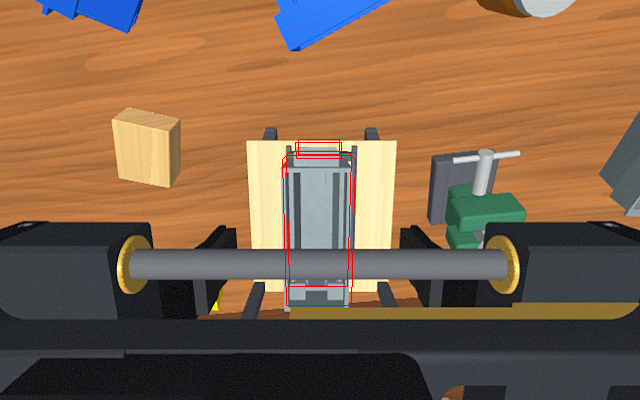

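The overlay is off along the slope by some 10 px, and the real bin front sits near row 165. I zoom in and also check whether the fingers clear it.

```bash
python3 - <<'E'
import cv2
im=cv2.imread("pics/w1.png")[130:330,240:410]
cv2.imwrite("pics/w1z.png",cv2.resize(im,None,fx=3,fy=3,interpolation=cv2.INTER_CUBIC))
E
```

```text
(no output)
```

View pics/w1z.png

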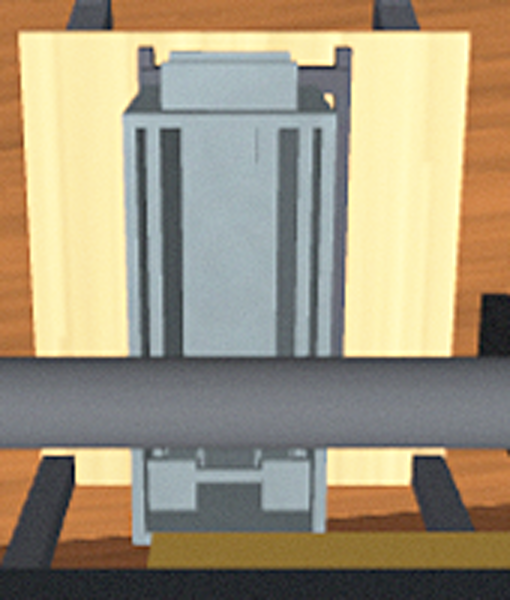

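```bash
cat >> h.py <<'E'
def inframe(n,pts,B,z,cal=None):
    out=[]
    for u,v in pts:
        o,d=ray(n,u,v); o=B[:3,:3].T@(o-B[:3,3]); d=B[:3,:3].T@d; out.append(o+d*(z-o[2])/d[2])
    return np.array(out)
E
python3 - <<'E'
from h import *
print((inframe("wrist",[(281.3,167.7),(352.3,167.7),(284.3,310),(348.7,307)],RACK,.115)*1e3).round(1))
# deck edges: front corners and rail bottoms
print((inframe("wrist",[(246.5,140.5),(396.5,140.5),(254.5,292),(378.5,292)],RACK,0.0)*1e3).round(1))
# board front edge left visible end
print((inframe("wrist",[(289,308),(409,307)],RACK,.2)*1e3).round(1))
E
```

```text
[[-61.3 -32.8 115. ]
 [-61.4  28.2 115. ]
 [ 77.1 -33.6 115. ]
 [ 73.7  28.4 115. ]]
[[-75.9 -86.7   0. ]
 [-76.1  92.2   0. ]
 [125.4 -86.6   0. ]
 [125.1  80.2   0. ]]
[[ 19.6 -20.4 200. ]
 [ 18.7  59.4 200. ]]
```

```bash
echo 'RACK=rackT(.6425,-.2285,-.13)' >> h.py; python3 - <<'E'
from h import *
print((inframe("wrist",[(281.3,167.7),(352.3,167.7),(284.3,310),(348.7,307)],RACK,.115)*1e3).round(1))
tq=toolR(RACK,True)
a=rk(RACK,[0,0,.19]); b=rk(RACK,[0,0,.106])
plan([(a,tq),(b,tq)])
E
```

```text
[[-69.  -30.9 115. ]
 [-69.1  30.9 115. ]
 [ 71.  -31.7 115. ]
 [ 67.5  31.1 115. ]]
shift [-0.576 -0.016  0.802] turn [-0.0008  0.0007  0.0007] |max 0.8
shift [-0.    0.    1.05] turn [0. 0. 0.] |max 1.05
```

```bash
i="python3 -m inch"
$i '[-0.2,0,0.2,0,0,0, -0.4,-0.01,0.4,0,0,0, -0.576,-0.016,0.6,0,0,0, -0.576,-0.016,0.8,0,0,0, -0.576,-0.016,0.8,0,0,0]' 87 | sed -n 1,4p
$i '[0,0,0.2,0,0,0, 0,0,0.4,0,0,0, 0,0,0.6,0,0,0, 0,0,0.75,0,0,0, 0,0,0.85,0,0,0, 0,0,0.85,0,0,0, 0,0,0.85,0,0,0]' 
python3 - <<'E'
from h import *
plan([(rk(RACK,[0,0,.106]),toolR(RACK,True))])
E
```

```text
time: 4.58
position: [0.5726, -0.2181, 0.2778]
tool_rot: [0.063, 0.98, -0.011, 0.187]
ft_force: [-0.3, 0.7, 0.6]
time: 5.17
position: [0.5961, -0.2213, 0.2171]
tool_rot: [0.063, 0.98, -0.012, 0.188]
ft_force: [0.1, -0.1, -0.2]
grip_width: 0.0871
grip_force: 0.0
shift [-0.025 -0.015  0.195] turn [ 0.0002 -0.0002  0.0004] |max 0.19
```

```bash
i="python3 -m inch"
$i '[-0.025,-0.015,0.1,0,0,0, -0.025,-0.015,0.195,0,0,0, -0.025,-0.015,0.195,0,0,0]' 
$i '[0,0,0,0,0,0, 0,0,0,0,0,0, 0,0,0,0,0,0, 0,0,0,0,0,0, 0,0,0,0,0,0, 0,0,0,0,0,0, 0,0,0,0,0,0, 0,0,0,0,0,0]' 40 20
$i '[0,0,-0.05,0,0,0, 0,0,-0.15,0,0,0, 0,0,-0.3,0,0,0, 0,0,-0.45,0,0,0, 0,0,-0.6,0,0,0, 0,0,-0.75,0,0,0, 0,0,-0.85,0,0,0, 0,0,-0.85,0,0,0]'
python3 - <<'E'
from h import *
im=camera("side"); cv2.imwrite("pics/s2.png",cv2.resize(im[110:300,200:420,::-1],None,fx=3,fy=3))
plan([(rk(RACK,[0,0,.17]),toolR(RACK,True))])
E
```

```text
time: 5.42
position: [0.6034, -0.2234, 0.2025]
tool_rot: [0.064, 0.98, -0.012, 0.188]
ft_force: [-0.3, 0.2, -0.6]
grip_width: 0.087
grip_force: 0.0
time: 6.08
position: [0.6033, -0.2233, 0.2037]
tool_rot: [0.064, 0.98, -0.012, 0.189]
ft_force: [0.3, 0.6, 1.4]
grip_width: 0.0616
grip_force: 20.0
time: 6.75
position: [0.5786, -0.2207, 0.2695]
tool_rot: [0.063, 0.98, -0.013, 0.19]
ft_force: [0.4, 0.5, -2.1]
grip_width: 0.0617
grip_force: 20.0
shift [0.008 0.005 0.07 ] turn [-0.0008  0.0016  0.0004] |max 0.07
```

View pics/s2.png

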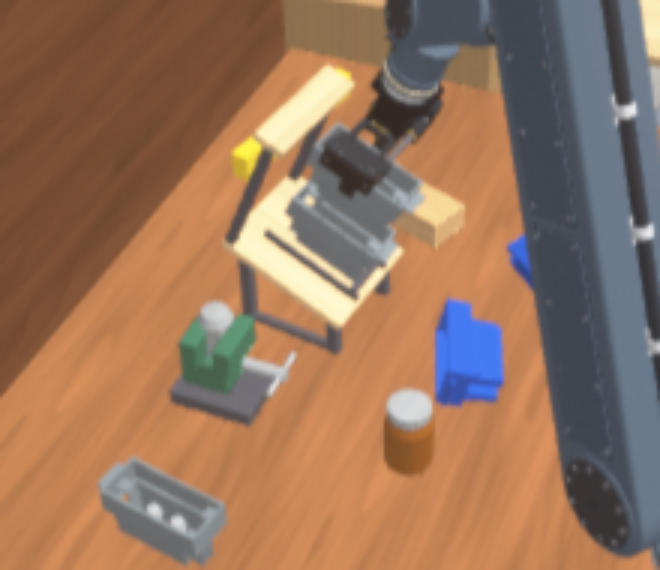

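The upper bin is lifted free and the lower one stayed on the rack. I draw it further out, level it, then carry it to a viewing point beside the bin of punches.

```bash
python3 - <<'E'
from h import *
tq=toolR(RACK,True); w0=rk(RACK,[-.045,0,.24]); w1=np.array([w0[0],w0[1],.335])
V=toolR(level(0,0,0,-.13),True); V2=toolR(level(0,0,0,-.18),True)
plan([(w0,tq),(w1,V)]); seg([.715,.105,.335],V2,4,w1,V)
E
```

```text
shift [ 0.568  0.004 -0.807] turn [-0.0008  0.0016  0.0004] |max 0.81
shift [-0.11   0.    -0.276] turn [-0.      0.2419  0.    ] |max 0.28
shift [-0.498  1.063  0.   ] turn [0.    0.    0.008] |max 1.06
shift [-0.485  1.069  0.   ] turn [0.    0.    0.008] |max 1.07
shift [-0.472  1.075  0.   ] turn [0.    0.    0.008] |max 1.07
shift [-0.458  1.081  0.   ] turn [0.    0.    0.008] |max 1.08
```

```bash
i="python3 -m inch"
$i '[0,0,-0.2,0,0,0, 0.02,0,-0.4,0,0,0, 0.15,0,-0.6,0,0,0, 0.35,0,-0.75,0,0,0, 0.5,0,-0.807,0,0,0, 0.568,0,-0.807,0,0,0]' |sed -n 2p
$i '[-0.03,0,-0.07,0,0.06,0, -0.06,0,-0.14,0,0.12,0, -0.09,0,-0.2,0,0.18,0, -0.11,0,-0.276,0,0.2435,0, -0.11,0,-0.276,0,0.2435,0]' |sed -n 2p
$i '[-0.05,0.15,0,0,0,0, -0.15,0.35,0,0,0,0, -0.27,0.6,0,0,0,0, -0.4,0.86,0,0,0,0.0064]' |sed -n 2p
$i '[-0.13,0.29,0,0,0,0, -0.26,0.57,0,0,0,0, -0.39,0.86,0,0,0,0.0064]' |sed -n 2p
$i '[-0.13,0.29,0,0,0,0, -0.26,0.57,0,0,0,0, -0.38,0.86,0,0,0,0.0064]' |sed -n 2p
$i '[-0.13,0.29,0,0,0,0, -0.26,0.57,0,0,0,0, -0.38,0.86,0,0,0,0.0064]' |sed -n 2p
$i '[-0.13,0.29,0,0,0,0, -0.25,0.5,0,0,0,0, -0.33,0.7,0,0,0,0.0064, -0.37,0.86,0,0,0,0.0064, -0.37,0.86,0,0,0,0.0064]'
python3 - <<'E'
from h import *
im=camera("wrist"); cv2.imwrite("pics/w3.png",im[:,:,::-1])
d=im[:,:,::-1].copy(); T=level(.653,.237,.04,2.96)
for p in BIN: cv2.polylines(d,[cv2.convexHull(proj("wrist",p@T[:3,:3].T+T[:3,3]).astype(np.int32))],True,(0,0,255),1)
cv2.imwrite("pics/w3o.png",d)
E
```

```text
position: [0.5111, -0.2109, 0.3096]
position: [0.5166, -0.2129, 0.3339]
position: [0.5526, -0.1458, 0.332]
position: [0.5932, -0.0815, 0.332]
position: [0.6335, -0.018, 0.3318]
position: [0.6744, 0.0449, 0.3316]
time: 9.22
position: [0.7154, 0.1091, 0.3314]
tool_rot: [0.088, 0.996, 0.001, -0.002]
ft_force: [-0.3, 1.3, -2.2]
grip_width: 0.0619
grip_force: 20.0
```

View pics/w3o.png

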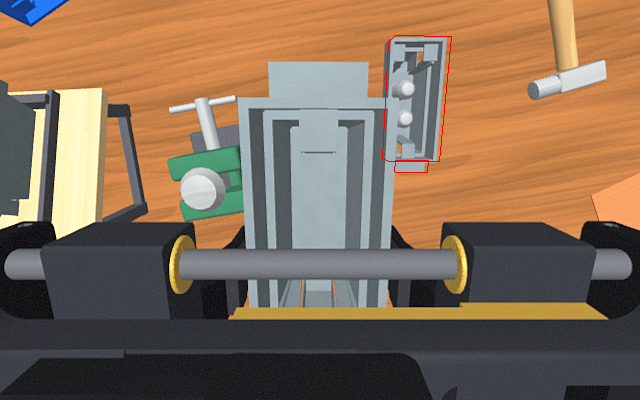

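```bash
python3 - <<'E'
from h import *
im=camera("wrist").astype(int); o=get_obs()
r=[r for r in cut_out("wrist","bin_full_mid") if r["bbox"][0]>360]
print([(a["conf"],a["bbox"]) for a in r]); m=r[0]["region"].astype(float)
hand=np.zeros((400,640),bool); hand[60:,:396]=1
def f(p):
    s=sil("wrist",BIN,level(p[0],p[1],.04,p[2])); mm=m*~hand; s=s*~hand
    return 1-np.minimum(s,mm).sum()/np.maximum(s,mm).sum()
print(fit(f,[.653,.237,2.96],[.01,.01,.05]), f([.653,.237,2.96]))
B=np.eye(4);B[:3,:3]=R.from_quat(o["tool_rot"]).as_matrix();B[:3,3]=o["position"]
g=cv2.cvtColor(im.astype(np.uint8),cv2.COLOR_RGB2GRAY).astype(int)
print("row110",[ (u,g[130,u]) for u in list(range(236,256,2))+list(range(386,402,2))]); print("col",[(v,g[v,260]) for v in range(90,112,2)])
print((inframe("wrist",[(241,97.5),(396,97.5),(245.5,200),(391.5,200)],B,-.009)*1e3).round(1))
d=cv2.resize(im[25:185,370:470,::-1].astype(np.uint8),None,fx=4,fy=3.7*1,interpolation=2); cv2.imwrite("pics/w3z.png",d)
E
```

```text
[(0.7, [386.5, 38.9, 452.9, 173.4])]
(array([0.65440973, 0.23248649, 2.96291866]), np.float64(0.11818449469575376)) 0.19635440904022272
row110 [(236, np.int64(114)), (238, np.int64(108)), (240, np.int64(179)), (242, np.int64(180)), (244, np.int64(177)), (246, np.int64(176)), (248, np.int64(180)), (250, np.int64(81)), (252, np.int64(88)), (254, np.int64(84)), (386, np.int64(106)), (388, np.int64(184)), (390, np.int64(177)), (392, np.int64(176)), (394, np.int64(178)), (396, np.int64(177)), (398, np.int64(178)), (400, np.int64(176))]
col [(90, np.int64(144)), (92, np.int64(130)), (94, np.int64(132)), (96, np.int64(123)), (98, np.int64(188)), (100, np.int64(179)), (102, np.int64(181)), (104, np.int64(176)), (106, np.int64(181)), (108, np.int64(129)), (110, np.int64(80))]
[[ 73.4 -30.7  -9. ]
 [ 73.4  29.6  -9. ]
 [ 32.2 -31.3  -9. ]
 [ 32.2  30.1  -9. ]]
```

View pics/w3z.png

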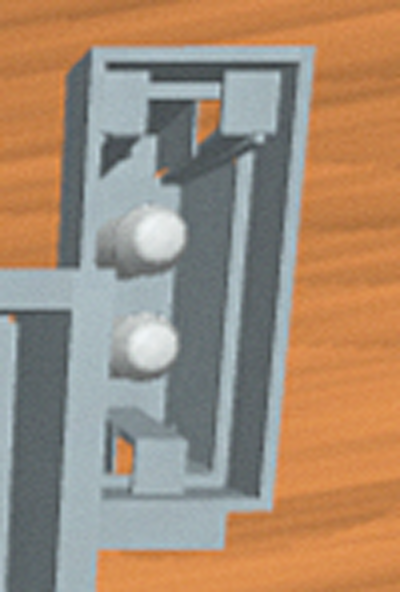

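```bash
python3 - <<'E'
from h import *
F=level(.6544,.2325,0,2.963)
c=inframe("wrist",[(393.25,37.7),(448.5,37.4),(437.75,162.8)],F,.08); print((c*1e3).round(1))
# rigid 2D fit to rear-left.. bin coords
mod=np.array([[.07,.031],[.07,-.031],[-.07,-.031]])
s=[1,1,1]
for sg in (1,-1):
    a=mod*[1,sg]; A=np.c_[a[:,0],a[:,1]]
    ca,cm=c[:,:2].mean(0),a.mean(0); H=(a-cm).T@(c[:,:2]-ca); th=np.arctan2(H[0,1]-H[1,0],H[0,0]+H[1,1])
    Rr=np.array([[np.cos(th),-np.sin(th)],[np.sin(th),np.cos(th)]]); t=ca-Rr@cm
    print(sg,th,t,F[:3,:3]@[t[0],t[1],0]+F[:3,3],np.abs(a@Rr.T+t-c[:,:2]).max())
E
```

```text
[[ 69.9  30.6  80. ]
 [ 70.1 -30.8  80. ]
 [-69.9 -31.2  80. ]]
1 0.00127153881422636 [ 3.99529292e-05 -1.82018666e-04] [0.65439302 0.23268622 0.        ] 0.00027571809891286866
-1 0.5035122167590352 [ 0.00793478 -0.03079502] [0.652062   0.26421479 0.        ] 0.06097898914525982
```

```bash
echo 'FULL=level(.6544,.2327,.04,2.964)' >>h.py; python3 - <<'E'
from h import *
V=toolR(level(0,0,0,2.964-np.pi),True); c=FULL[:3,3]-V@np.array([.0034,-.0006,0])
print(c)
plan([([c[0],c[1],.24],V),([c[0],c[1],.165],V)])
E
```

```text
[0.65785252 0.23268992 0.04      ]
shift [0.982 1.44  1.158] turn [-0.0005 -0.0024 -0.0014] |max 1.44
shift [0.    0.    0.937] turn [0. 0. 0.] |max 0.94
```

```bash
i="python3 -m inch"
$i '[0.1,0.15,0,0,0,0, 0.25,0.35,0.05,0,0,0, 0.4,0.6,0.15,0,0,0, 0.49,0.72,0.3,0,0,0]' |sed -n 2p
$i '[0.12,0.2,0.15,0,0,0, 0.25,0.4,0.35,0,0,0, 0.4,0.6,0.6,0,0,0, 0.49,0.72,0.858,-0.0005,-0.0024,-0.0014, 0.49,0.72,0.858,-0.0005,-0.0024,-0.0014]' |sed -n 2p
$i '[0,0,0.15,0,0,0, 0,0,0.4,0,0,0, 0,0,0.65,0,0,0, 0,0,0.85,0,0,0, 0,0,0.937,0,0,0, 0,0,0.937,0,0,0, 0,0,0.937,0,0,0]'
python3 - <<'E'
from h import *
V=toolR(level(0,0,0,2.964-np.pi),True); c=FULL[:3,3]-V@np.array([.0034,-.0006,0])
plan([([c[0],c[1],.145],V),([c[0],c[1],.135],V)])
im=camera("wrist"); cv2.imwrite("pics/w4.png",im[:,:,::-1])
E
```

```text
position: [0.6865, 0.1716, 0.3108]
position: [0.6538, 0.2351, 0.236]
time: 10.7
position: [0.6603, 0.2323, 0.1665]
tool_rot: [0.089, 0.996, 0.0, 0.001]
ft_force: [0.2, -0.4, -0.7]
grip_width: 0.0617
grip_force: 20.0
shift [ 0.032 -0.001  0.268] turn [ 0.0007  0.0019 -0.0008] |max 0.27
shift [0.    0.    0.125] turn [0. 0. 0.] |max 0.12
```

View pics/w4.png

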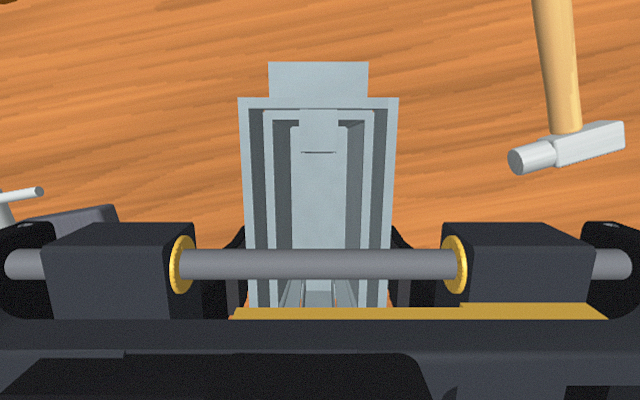

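```bash
i="python3 -m inch"
$i '[0.02,0,0.06,0,0,0, 0.025,0,0.12,0,0.001,0, 0.025,0,0.2,0,0.001,0, 0.025,0,0.268,0,0.001,0, 0.025,0,0.268,0,0.001,0]'
$i '[0,0,0.03,0,0,0, 0,0,0.06,0,0,0, 0,0,0.08,0,0,0, 0,0,0.1,0,0,0, 0,0,0.1,0,0,0, 0,0,0.1,0,0,0]'
```

```text
time: 11.17
position: [0.6561, 0.2333, 0.1424]
tool_rot: [0.089, 0.996, -0.0, -0.002]
ft_force: [-0.7, 0.6, -2.1]
grip_width: 0.0617
grip_force: 20.0
time: 11.67
position: [0.6573, 0.2335, 0.1361]
tool_rot: [0.089, 0.996, 0.0, -0.0]
ft_force: [0.4, -0.6, -2.1]
grip_width: 0.0619
grip_force: 20.0
```

```bash
i="python3 -m inch"
for k in 1 ; do
$i '[0,0,0.012,0,0,0, 0,0,0.025,0,0,0, 0,0,0.025,0,0,0]' | sed -n '2p;4p'
$i '[0,0,0.012,0,0,0, 0,0,0.025,0,0,0, 0,0,0.025,0,0,0]' | sed -n '2p;4p'; done
```

```text
position: [0.6576, 0.2335, 0.1357]
ft_force: [-2.2, -0.8, 4.6]
position: [0.6576, 0.2336, 0.1355]
ft_force: [-3.4, -0.7, 12.8]
```

```bash
i="python3 -m inch"
$i '[0,0,-0.025,0,0,0, 0,0,-0.03,0,0,0]' | sed -n '2p;4p'
$i '[0,0,0,0,0,0, 0,0,0,0,0,0, 0,0,0,0,0,0, 0,0,0,0,0,0, 0,0,0,0,0,0, 0,0,0,0,0,0]' 87 | tail -5
$i '[0,0,-0.1,0,0,0, 0,0,-0.3,0,0,0, 0,0,-0.6,0,0,0, 0,0,-0.95,0,0,0]' | sed -n 2p
$i '[0,0,-0.4,0,0,0, 0,0,-0.7,0,0,0, 0,0,-0.95,0,0,0, 0,0,-0.95,0,0,0]' | sed -n 2p
python3 - <<'E'
from h import *
im=camera("wrist"); o=get_obs()
a=im[:,:,::-1].copy(); T=off(FULL,[0,0,.066]); T[:3,:3]=T[:3,:3]@np.diag([-1,-1,1])
for p in BIN: cv2.polylines(a,[cv2.convexHull(proj("wrist",p@T[:3,:3].T+T[:3,3]).astype(np.int32))],True,(0,0,255),1)
s=cv2.resize(camera("side")[230:320,200:310,::-1],None,fx=3.2,fy=3.2)
c=np.zeros((700,640,3),np.uint8); c[:400]=a; c[400:400+288,:352]=s
cv2.imwrite("pics/w5.png",cv2.resize(c,None,fx=.85,fy=.85))
E
```

```text
position: [0.6578, 0.2336, 0.1356]
ft_force: [-0.4, 0.1, 3.7]
position: [0.6572, 0.2335, 0.1342]
tool_rot: [0.089, 0.996, 0.0, -0.0]
ft_force: [-0.6, 0.1, 0.7]
grip_width: 0.0857
grip_force: 0.0
position: [0.6563, 0.2332, 0.2101]
position: [0.6599, 0.234, 0.2933]
```

View pics/w5.png

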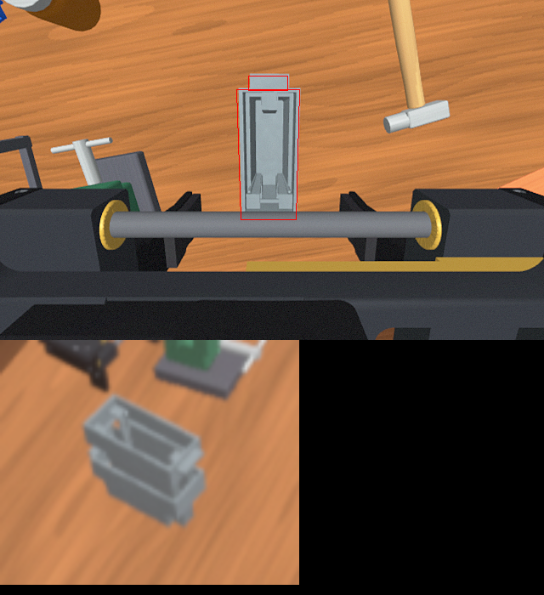

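Bin 1 rests level on the ledges, lip towards the robot, and the model outline lies within ~2 px of it. I measure it, then return to the rack.

```bash
python3 - <<'E'
from h import *
im=camera("wrist"); o=get_obs(); print(o["q"])
m=None
for t in ("bin_top_mid","bin_low_mid","bin_full_mid"):
    for r in cut_out("wrist",t):
        b=r["bbox"]; print(t,r["conf"],b)
        if m is None and 200<(b[0]+b[2])/2<400 and b[1]<150: m=r["region"].astype(float)
ok=np.zeros((400,640)); ok[:244]=1
def f(p):
    s=np.maximum(sil("wrist",BIN,level(p[0],p[1],.106,p[2])),sil("wrist",BIN,FULL))*ok; mm=m*ok
    return 1-np.minimum(s,mm).sum()/np.maximum(s,mm).sum()
print(fit(f,[.6544,.2327,2.964-np.pi],[.005,.005,.03]),f([.6544,.2327,2.964-np.pi]))
tq=toolR(RACK,True); w1=np.array([.55,-.214,.335]);V=toolR(level(0,0,0,-.13),True)
a=rk(RACK,[-.0034,0.0006,.16]); b=rk(RACK,[-.0034,.0006,.071])
p0=o["position"]+[0,0,.04]; Q0=R.from_quat(o["tool_rot"]).as_matrix()
plan([(p0,Q0)]); seg(w1,V,6,p0,Q0); plan([(rk(RACK,[-.0034,0.0006,.23]),tq),(a,tq),(b,tq)],(w1,V))
E
```

```text
[ 1.81076262e-01  5.92782873e-01  1.18558823e+00  7.37066181e-04
  1.36439132e+00 -1.21222415e+00]
bin_top_mid 0.56 [280.4, 92.0, 354.3, 248.2]
(array([ 0.65239243,  0.23351705, -0.18174963]), np.float64(0.02423932010791563)) 0.043742080559670216
shift [-0.002  0.002 -0.521] turn [-0.0007 -0.0017 -0.0001] |max 0.52
shift [ 0.054 -0.956 -0.019] turn [ 0.     -0.0001 -0.0051] |max 0.96
shift [ 0.062 -0.956 -0.019] turn [ 0.     -0.0001 -0.0051] |max 0.96
shift [ 0.069 -0.955 -0.019] turn [ 0.     -0.0001 -0.0051] |max 0.96
shift [ 0.077 -0.955 -0.019] turn [ 0.     -0.0001 -0.0051] |max 0.95
shift [ 0.084 -0.954 -0.019] turn [ 0.     -0.0001 -0.0051] |max 0.95
shift [ 0.092 -0.954 -0.019] turn [ 0.     -0.0001 -0.0051] |max 0.95
shift [-0.064 -0.022  0.221] turn [ 0.     -0.2419 -0.    ] |max 0.22
shift [ 0.    -0.     0.875] turn [0. 0. 0.] |max 0.88
shift [0.    0.    1.113] turn [0. 0. 0.] |max 1.11
```

```bash
i="python3 -m inch"
$i '[0,0,-0.2,0,0,0, 0,0,-0.4,0,0,0, 0,0,-0.52,0,0,0]' | sed -n 2p
$i '[0.01,-0.2,0,0,0,0, 0.03,-0.5,0,0,0,0, 0.054,-0.956,-0.019,0,0,-0.005]' | sed -n 2p
$i '[0.03,-0.48,0,0,0,0, 0.062,-0.956,-0.019,0,0,-0.005]' | sed -n 2p
$i '[0.03,-0.48,0,0,0,0, 0.069,-0.956,-0.019,0,0,-0.005]' | sed -n 2p
$i '[0.03,-0.48,0,0,0,0, 0.077,-0.956,-0.019,0,0,-0.005]' | sed -n 2p
$i '[0.03,-0.48,0,0,0,0, 0.084,-0.956,-0.019,0,0,-0.005]' | sed -n 2p
$i '[0.03,-0.4,0,0,0,0, 0.07,-0.7,0,0,0,0, 0.092,-0.954,-0.019,0,0,-0.005, 0.092,-0.954,-0.019,0,0,-0.005]' | sed -n 2p
$i '[-0.015,0,0.05,0,-0.07,0, -0.03,-0.01,0.1,0,-0.14,0, -0.05,-0.02,0.16,0,-0.2,0, -0.064,-0.022,0.221,0,-0.242,0, -0.064,-0.022,0.221,0,-0.242,0, -0.064,-0.022,0.221,0,-0.242,0]' | sed -n 1,3p
python3 - <<'E'
from h import *
tq=toolR(RACK,True)
plan([(rk(RACK,[-.0034,0,.16]),tq)])
im=camera("wrist"); o=get_obs()
for t in ("bin_low_mid","bin_top_mid"):
  for r in cut_out("wrist",t): print(t,r["conf"],r["bbox"],r["region"].sum())
g=cv2.cvtColor(im,cv2.COLOR_RGB2GRAY).astype(int)
np.save("pics/g.npy",im)
q=proj("wrist",np.array([rk(RACK,[x,y,.08]) for x in(-.07,.07) for y in(-.031,.031)])); print(q.round(1))
u=int(q[0,0]+q[1,0])//2; print([(v,g[v,u+28]) for v in range(int(q[0,1])-14,int(q[0,1])+16,2)])
v=int(q[0,1])+30; print([(x,g[v,x]) for x in range(int(q[0,0])-10,int(q[0,0])+12,2)],[(x,g[v,x]) for x in range(int(q[1,0])-12,int(q[1,0])+10,2)])
E
```

```text
position: [0.6574, 0.2333, 0.328]
position: [0.6385, 0.1593, 0.3278]
position: [0.6199, 0.0822, 0.3293]
position: [0.6019, 0.0072, 0.331]
position: [0.584, -0.0673, 0.3326]
position: [0.5662, -0.1419, 0.334]
position: [0.5483, -0.2188, 0.3357]
time: 15.8
position: [0.5539, -0.2158, 0.3183]
tool_rot: [0.065, 0.98, -0.011, 0.187]
shift [-0.011 -0.015  0.891] turn [ 0.001  -0.0024 -0.0012] |max 0.89
bin_low_mid 0.76 [281.9, 97.3, 352.7, 247.3] 10001
[[282.2 113.2]
 [353.2 113.2]
 [286.1 261. ]
 [349.4 261. ]]
[(99, np.int64(134)), (101, np.int64(242)), (103, np.int64(236)), (105, np.int64(235)), (107, np.int64(234)), (109, np.int64(235)), (111, np.int64(218)), (113, np.int64(162)), (115, np.int64(175)), (117, np.int64(155)), (119, np.int64(159)), (121, np.int64(160)), (123, np.int64(149)), (125, np.int64(150)), (127, np.int64(152))]
[(272, np.int64(237)), (274, np.int64(236)), (276, np.int64(238)), (278, np.int64(239)), (280, np.int64(238)), (282, np.int64(233)), (284, np.int64(178)), (286, np.int64(192)), (288, np.int64(74)), (290, np.int64(138)), (292, np.int64(183))] [(341, np.int64(174)), (343, np.int64(175)), (345, np.int64(129)), (347, np.int64(78)), (349, np.int64(180)), (351, np.int64(178)), (353, np.int64(248)), (355, np.int64(84)), (357, np.int64(114)), (359, np.int64(112)), (361, np.int64(207))]
```

```bash
i="python3 -m inch"
$i '[0,0,0.25,0,0,0, 0,0,0.55,0,0,0, 0,0,0.85,0,0,0, -0.011,-0.015,0.891,0,-0.001,0, -0.011,-0.015,0.891,0,-0.001,0]' 87 | sed -n 2p
$i '[0,0,0.2,0,0,0, 0,0,0.4,0,0,0, 0,0,0.6,0,0,0, 0,0,0.8,0,0,0, 0,0,0.93,0,0,0, 0,0,0.93,0,0,0, 0,0,0.93,0,0,0]' | sed -n '2p;4p'
python3 - <<'E'
from h import *
plan([(rk(RACK,[-.0034,0,.071]),toolR(RACK,True))])
E
```

```text
position: [0.5827, -0.2211, 0.2521]
position: [0.6101, -0.225, 0.185]
ft_force: [0.9, -0.9, 0.1]
shift [0.035 0.009 0.193] turn [ 0.0002  0.0013 -0.0003] |max 0.19
```

```bash
i="python3 -m inch"
$i '[0.03,0.005,0.1,0,0,0, 0.03,0.005,0.19,0,0,0, 0.03,0.005,0.19,0,0,0]' | sed -n '2p;4p'
$i '[0,0,0,0,0,0, 0,0,0,0,0,0, 0,0,0,0,0,0, 0,0,0,0,0,0, 0,0,0,0,0,0, 0,0,0,0,0,0, 0,0,0,0,0,0, 0,0,0,0,0,0]' 40 20 | tail -5
$i '[0,0,-0.05,0,0,0, 0,0,-0.15,0,0,0, 0,0,-0.3,0,0,0, 0,0,-0.45,0,0,0, 0,0,-0.6,0,0,0, 0,0,-0.75,0,0,0, 0,0,-0.9,0,0,0]'
python3 - <<'E'
from h import *
tq=toolR(RACK,True); w0=rk(RACK,[-.045,0,.24]); w1=np.array([.50,w0[1],.38])
V=toolR(level(0,0,0,-.13),True)
plan([(rk(RACK,[-.005,0,.2]),tq),(w0,tq),(w1,V)])
E
```

```text
position: [0.6129, -0.2246, 0.1686]
ft_force: [-0.6, -0.6, -0.6]
position: [0.6131, -0.2248, 0.1696]
tool_rot: [0.064, 0.98, -0.012, 0.189]
ft_force: [-1.9, -0.1, 2.0]
grip_width: 0.062
grip_force: 20.0
time: 18.45
position: [0.586, -0.2214, 0.2379]
tool_rot: [0.064, 0.98, -0.012, 0.19]
ft_force: [-0.0, -0.9, -2.2]
grip_width: 0.0615
grip_force: 20.0
shift [ 0.016  0.004 -0.693] turn [-0.      0.0014 -0.0004] |max 0.69
shift [ 0.5 -0.  -0.5] turn [0. 0. 0.] |max 0.5
shift [-0.172 -0.021 -0.858] turn [-0.      0.2419  0.    ] |max 0.86
```

```bash
i="python3 -m inch"
$i '[0,0,-0.2,0,0,0, 0,0,-0.45,0,0,0, 0.016,0.004,-0.693,0,0,0]' | sed -n 2p
$i '[0.1,0,-0.2,0,0,0, 0.3,0,-0.4,0,0,0, 0.5,0,-0.5,0,0,0, 0.5,0,-0.5,0,0,0]' | sed -n 2p
$i '[-0.03,0,-0.15,0,0.06,0, -0.08,0,-0.35,0,0.12,0, -0.12,0,-0.6,0,0.18,0, -0.172,-0.021,-0.858,0,0.2433,0, -0.172,-0.021,-0.858,0,0.2433,0, -0.172,-0.021,-0.858,0,0.2433,0]' | head -4
python3 - <<'E'
from h import *
o=get_obs(); print(o["q"]); p=o["position"]; Q=R.from_quat(o["tool_rot"]).as_matrix()
V=toolR(level(0,0,0,-.13),True); plan([(p,V)])
tp=np.array([.65,.233,.36]); n=8; tot=2*np.pi-(2.9615+.13)
wps=[(p+(tp-p)*k/n,V@R.from_euler('z',tot*k/n).as_matrix()) for k in range(1,n+1)]
plan(wps,(p,V)); print(tot)
E
```

```text
position: [0.5643, -0.2182, 0.2888]
position: [0.5102, -0.2102, 0.3106]
time: 19.53
position: [0.5021, -0.212, 0.379]
tool_rot: [0.065, 0.998, -0.001, 0.002]
ft_force: [-0.1, -0.2, -2.1]
[-6.05336243e-01  2.83302679e-01  1.45088528e+00  1.40913369e-03
  1.40304682e+00 -2.04651553e+00]
shift [0. 0. 0.] turn [-0.0005  0.0029  0.0001] |max 0.0
shift [-0.139  0.719  0.03 ] turn [0.    0.    0.254] |max 0.72
shift [0.151 0.717 0.03 ] turn [0.    0.    0.254] |max 0.72
shift [0.418 0.602 0.03 ] turn [0.    0.    0.254] |max 0.6
shift [0.619 0.392 0.03 ] turn [0.    0.    0.254] |max 0.62
shift [0.723 0.121 0.03 ] turn [0.    0.    0.254] |max 0.72
shift [ 0.713 -0.169  0.03 ] turn [0.    0.    0.254] |max 0.71
shift [ 0.591 -0.433  0.03 ] turn [0.    0.    0.254] |max 0.59
shift [ 0.377 -0.629  0.03 ] turn [0.    0.    0.254] |max 0.63
3.1916853071795863
```

```bash
i="python3 -m inch"
$i '[-0.03,0.15,0,0,0,0.04, -0.07,0.35,0.01,0,0,0.1, -0.1,0.53,0.02,0,0,0.18, -0.139,0.719,0.03,0,0,0.254]' | sed -n 2,3p
$i '[0.04,0.18,0,0,0,0.064, 0.08,0.36,0.01,0,0,0.127, 0.11,0.54,0.02,0,0,0.19, 0.151,0.717,0.03,0,0,0.254]' | sed -n 2,3p
$i '[0.1,0.15,0,0,0,0.064, 0.21,0.3,0.01,0,0,0.127, 0.31,0.45,0.02,0,0,0.19, 0.418,0.602,0.03,0,0,0.254]' | sed -n 2,3p
$i '[0.15,0.1,0,0,0,0.064, 0.31,0.2,0.01,0,0,0.127, 0.46,0.29,0.02,0,0,0.19, 0.619,0.392,0.03,0,0,0.254]' | sed -n 2,3p
$i '[0.18,0.03,0,0,0,0.064, 0.36,0.06,0.01,0,0,0.127, 0.54,0.09,0.02,0,0,0.19, 0.723,0.121,0.03,0,0,0.254]' | sed -n 2,3p
$i '[0.18,-0.04,0,0,0,0.064, 0.36,-0.08,0.01,0,0,0.127, 0.54,-0.13,0.02,0,0,0.19, 0.713,-0.169,0.03,0,0,0.254]' | sed -n 2,3p
$i '[0.15,-0.11,0,0,0,0.064, 0.3,-0.22,0.01,0,0,0.127, 0.44,-0.32,0.02,0,0,0.19, 0.591,-0.433,0.03,0,0,0.254]' | sed -n 2,3p
$i '[0.1,-0.16,0,0,0,0.064, 0.2,-0.33,0.01,0,0,0.127, 0.3,-0.49,0.02,0,0,0.19, 0.377,-0.629,0.03,0,0,0.254, 0.377,-0.629,0.03,0,0,0.254, 0.377,-0.629,0.03,0,0,0.254]'
python3 - <<'E'
from h import *
im=camera("wrist"); o=get_obs(); print(o["q"])
g=cv2.GaussianBlur(cv2.cvtColor(im,cv2.COLOR_RGB2GRAY),(3,3),0).astype(int)
print("left",[(u,g[130,u]) for u in range(234,256,2)],"right",[(u,g[130,u]) for u in range(384,404,2)])
print("col260",[(v,g[v,260]) for v in range(86,112,2)],"col380",[(v,g[v,380]) for v in range(86,112,2)])
B=np.eye(4);B[:3,:3]=R.from_quat(o["tool_rot"]).as_matrix();B[:3,3]=o["position"]
print((inframe("wrist",[(241,97.5),(396,97.5),(239,130),(397,130)],B,-.009)*1e3).round(1))
E
```

```text
position: [0.5176, -0.1548, 0.3737]
tool_rot: [0.265, 0.964, 0.001, -0.001]
position: [0.5363, -0.0992, 0.3714]
tool_rot: [0.45, 0.893, 0.001, -0.001]
position: [0.5547, -0.0438, 0.369]
tool_rot: [0.618, 0.786, 0.0, -0.002]
position: [0.5731, 0.0116, 0.3666]
tool_rot: [0.762, 0.648, -0.0, -0.002]
position: [0.5917, 0.0672, 0.3642]
tool_rot: [0.875, 0.484, -0.001, -0.002]
position: [0.6102, 0.1227, 0.3617]
tool_rot: [0.954, 0.301, -0.001, -0.001]
position: [0.6289, 0.1779, 0.3592]
tool_rot: [0.994, 0.106, -0.002, -0.001]
time: 22.37
position: [0.6475, 0.2332, 0.3572]
tool_rot: [0.996, -0.089, -0.002, -0.0]
ft_force: [-0.6, -0.0, -2.6]
grip_width: 0.0617
grip_force: 20.0
[1.82562935e-01 5.29480108e-01 1.10950080e+00 7.42011965e-04
 1.50562709e+00 1.93174136e+00]
left [(234, np.int64(167)), (236, np.int64(166)), (238, np.int64(169)), (240, np.int64(183)), (242, np.int64(185)), (244, np.int64(185)), (246, np.int64(184)), (248, np.int64(183)), (250, np.int64(119)), (252, np.int64(102)), (254, np.int64(102))] right [(384, np.int64(87)), (386, np.int64(96)), (388, np.int64(176)), (390, np.int64(188)), (392, np.int64(186)), (394, np.int64(187)), (396, np.int64(187)), (398, np.int64(168)), (400, np.int64(155)), (402, np.int64(153))]
col260 [(86, np.int64(164)), (88, np.int64(166)), (90, np.int64(164)), (92, np.int64(162)), (94, np.int64(157)), (96, np.int64(146)), (98, np.int64(139)), (100, np.int64(147)), (102, np.int64(143)), (104, np.int64(157)), (106, np.int64(183)), (108, np.int64(185)), (110, np.int64(183))] col380 [(86, np.int64(157)), (88, np.int64(160)), (90, np.int64(154)), (92, np.int64(151)), (94, np.int64(157)), (96, np.int64(163)), (98, np.int64(159)), (100, np.int64(155)), (102, np.int64(156)), (104, np.int64(157)), (106, np.int64(179)), (108, np.int64(179)), (110, np.int64(179))]
[[ 73.8 -29.5  -9. ]
 [ 73.8  30.6  -9. ]
 [ 61.4 -31.1  -9. ]
 [ 61.4  31.7  -9. ]]
```

```bash
python3 - <<'E'
from h import *
V=toolR(level(0,0,0,2.9615),True); c=np.array([.653,.2333,0])-V@np.array([.0007,0,0])
plan([([c[0],c[1],.285],V),([c[0],c[1],.216],V)])
E
```

```text
shift [ 0.058 -0.02   0.909] turn [0.0002 0.002  0.0011] |max 0.91
shift [0.    0.    0.862] turn [0. 0. 0.] |max 0.86
```

```bash
i="python3 -m inch"
$i '[0.03,0,0.2,0,0,0, 0.058,-0.02,0.45,0,0.001,0.001, 0.058,-0.02,0.7,0,0.001,0.001, 0.058,-0.02,0.909,0,0.001,0.001, 0.058,-0.02,0.909,0,0.001,0.001]' | sed -n 2p
$i '[0,0,0.15,0,0,0, 0,0,0.35,0,0,0, 0,0,0.55,0,0,0, 0,0,0.75,0,0,0, 0,0,0.86,0,0,0, 0,0,0.86,0,0,0, 0,0,0.86,0,0,0, 0,0,0.86,0,0,0]' | sed -n 2,4p
python3 - <<'E'
from h import *
V=toolR(level(0,0,0,2.9615),True); c=np.array([.653,.2333,0])-V@np.array([.0007,0,0])
plan([([c[0],c[1],.204],V)])
im=cv2.resize(camera("side")[190:310,190:320,::-1],None,fx=4,fy=4,interpolation=2); cv2.imwrite("pics/s6.png",im)
E
```

```text
position: [0.6506, 0.2323, 0.2817]
position: [0.6546, 0.2343, 0.2192]
tool_rot: [0.996, -0.091, 0.002, -0.001]
ft_force: [0.3, 0.1, -1.7]
shift [-0.027  0.016  0.19 ] turn [-0.0011 -0.0023 -0.0014] |max 0.19
```

View pics/s6.png

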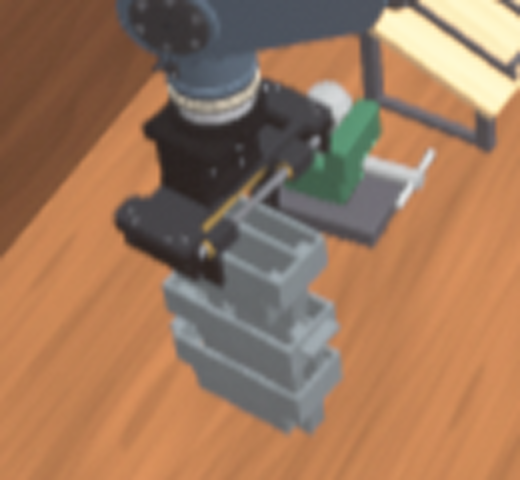

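The third bin hangs square just above the collar of the second (px ~(270,255) over (250,310)). I lower it until it touches.

```bash
i="python3 -m inch"
$i '[-0.015,0.008,0.05,0,0,0, -0.015,0.008,0.1,0,0,0, -0.015,0.008,0.15,0,0,0, -0.015,0.008,0.18,0,0,0, -0.015,0.008,0.18,0,0,0, -0.015,0.008,0.18,0,0,0]' | sed -n 2,4p
$i '[0,0,0.012,0,0,0, 0,0,0.025,0,0,0, 0,0,0.025,0,0,0]' | sed -n '2p;4p'
```

```text
position: [0.6521, 0.2338, 0.2029]
tool_rot: [0.996, -0.091, 0.0, -0.0]
ft_force: [0.9, 0.5, -1.4]
position: [0.6525, 0.2339, 0.2015]
ft_force: [0.4, 0.3, -1.2]
```

```bash
i="python3 -m inch"
$i '[0,0,0.01,0,0,0, 0,0,0.02,0,0,0, 0,0,0.02,0,0,0]' | sed -n '2p;4p'
$i '[0,0,0.01,0,0,0, 0,0,0.015,0,0,0, 0,0,0.015,0,0,0]' | sed -n '2p;4p'
```

```text
position: [0.6527, 0.2338, 0.2014]
ft_force: [-1.2, -0.2, 5.0]
position: [0.6527, 0.2339, 0.2013]
ft_force: [-2.2, -0.8, 8.4]
```

```bash
i="python3 -m inch"
$i '[0,0,-0.02,0,0,0, 0,0,-0.025,0,0,0]' | sed -n '2p;4p'
$i '[0,0,0,0,0,0, 0,0,0,0,0,0, 0,0,0,0,0,0, 0,0,0,0,0,0, 0,0,0,0,0,0, 0,0,0,0,0,0]' 87 | tail -4
$i '[0,0,-0.1,0,0,0, 0,0,-0.3,0,0,0, 0,0,-0.6,0,0,0, 0,0,-0.95,0,0,0]' | sed -n 2p
$i '[0,0,-0.4,0,0,0, 0,0,-0.7,0,0,0, 0,0,-0.95,0,0,0, 0,0,-0.95,0,0,0, 0,0,-0.95,0,0,0]' | sed -n 2,4p
python3 - <<'E'
from h import *
im=camera("wrist"); m=None
for t in ("bin_top_mid","bin_low_mid","bin_full_mid"):
    for r in cut_out("wrist",t):
        b=r["bbox"]; print(t,r["conf"],np.round(b))
        if m is None and 200<(b[0]+b[2])/2<400 and b[1]<150: m=r["region"].astype(float)
ok=np.zeros((400,640)); ok[:238]=1
FL=level(.6524,.2335,.106,-.18)
def f(p):
    s=np.maximum(sil("wrist",BIN,level(p[0],p[1],.172,p[2])),sil("wrist",BIN,FL))*ok; mm=m*ok
    return 1-np.minimum(s,mm).sum()/np.maximum(s,mm).sum()
print(fit(f,[.653,.2333,2.9615],[.005,.005,.03]))
camera("side"); camera("side")
M=np.zeros((400,640))
for t in ("bin_top_mid","bin_low_mid","bin_full_mid"):
    for r in cut_out("side",t):
        b=r["bbox"]
        if b[0]<280 and b[1]>190: M=np.maximum(M,r["region"]); print(t,np.round(b))
S=[sil("side",BIN,T) for T in (FULL,FL,level(.653,.2333,.172,2.9615))]
s=np.maximum.reduce(S); ys,xs=np.where(s>.5); print("model",xs.min(),ys.min(),xs.max(),ys.max(),"iou",np.minimum(s,M).sum()/np.maximum(s,M).sum())
E
```

```text
position: [0.6527, 0.2338, 0.2014]
ft_force: [-0.4, 0.3, 2.5]
tool_rot: [0.996, -0.091, 0.0, -0.0]
ft_force: [0.2, -0.4, -0.7]
grip_width: 0.0859
grip_force: 0.0
position: [0.6513, 0.2335, 0.2762]
position: [0.6526, 0.2339, 0.3545]
tool_rot: [0.996, -0.091, 0.002, -0.001]
ft_force: [-0.8, 0.5, -0.6]
bin_top_mid 0.63 [306. 237. 308. 237.]
bin_low_mid 0.67 [283. 101. 356. 248.]
bin_low_mid 0.51 [305. 235. 310. 235.]
(array([0.64972296, 0.23315338, 2.94785311]), np.float64(0.03286037240037876))
bin_top_mid [232. 258. 276. 288.]
bin_low_mid [228. 236. 271. 273.]
bin_full_mid [234. 273. 277. 297.]
model 227 237 274 299 iou 0.9287877869994547
```

```bash
python3 -c "
from rig import *
print(hand_in())"
```

```text
the job is handed in; nothing more can be done
None
```

I stacked both empty bins on the bin of punches as a tower of three, each turned half a turn on the one below. The final camera fit put their centres about 3 mm apart. The gripper is open and clear, and the job is handed in, though the hand-in returned no verdict.

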